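# Lock the board and polish its contact bar

### The job

Lock the circuit board in its fixture by turning the red clamp knob clockwise until it clicks over and stays. Then take the spring-loaded polisher and sweep its pad slowly and lightly along the whole gold contact bar, from the red end to the other, keeping the pad flat, centred and pressed part-way in but never bottomed. Finally stand the polisher upright in the middle of the blue tray, gently, and leave it there; leave the other things on the bench alone.

Things in the scene. Friction and masses are not known exactly. Their poses are not given: they have to be found in the camera images.
- clamp_knob (a joint): Turn of the red clamp knob on the fixture, rad: 0 = open (start), grows as the knob turns clockwise seen from above, stop at 1.2 = locked. An over-centre spring resists, about 0.11 N m at first, less and less up to half way; past 0.6 it clicks over and springs on to 1.2 by itself; let go before 0.6, it springs back to 0. It moves a steel jaw 6 mm against the board
- clamp_knob_grip (a point): Point on the axis of the clamp knob, at the height to grip, 49 mm above the bench. The knob is an upright red bar 42 mm long (this point's x axis), 14 mm thick (its y axis: close the fingers along it), its top 7 mm above this point and its lower end 17 mm below it, on a red disc of 44 mm diameter; the frame turns with the knob
- fixture: Board fixture, fixed to the bench: aluminium plate 130 mm (x) by 280 mm (y) by 12 mm, origin at the centre of its underside. A green circuit board (100 x 150 mm, top 24 mm above the bench) is centred at y = -40 mm; on it low parts up to 28 mm above the bench at x = -1 mm and beyond; the knob stands at x = 0, y = +105 mm
- contact_bar: Gold contact bar with thin black divisions on the near side of the board: 130 mm long (y axis), 22 mm wide (x axis), standing 4 mm proud of the board. Origin at the middle of its flat level top face, 28 mm above the bench. The red-marked end is at y = -65 mm, the other end at y = +65 mm. Part of the fixture, rigid
- polisher: Polisher, 0.1 to 0.17 kg, standing upright on its pad, 78 mm tall; origin at the centre of the free pad's underside, z up the handle. White square handle 26 x 26 mm (faces along x and y) 28 to 74 mm above the origin, yellow cap above, yellow flange of 34 mm diameter at 23 to 28 mm. Grey round pad, 28 mm diameter, 8 mm thick, slides up on a spring. Grip the handle about 52 mm above the origin
- pad (a joint): How far the polisher's pad is pushed up into the handle, m: 0 = free, 0.012 = bottomed. Spring: 2 N preload plus 0.5 N per mm, so 5 N at 0.006 and 8 N at 0.012
- pad_face (a point): Centre of the underside of the polisher's pad, the face that rubs; moves with the pad; z axis along the handle
- tray: Shallow open blue tray, fixed to the bench, 100 x 100 mm outside, 18 mm high, walls 4 mm; origin at the centre of its underside, its inner floor 4 mm above the bench (wall thickness)
- spool: Solder spool, steel, 54 mm diameter, 42 mm tall, loose: bystander
- flux_bottle: White bottle with red cap, 40 mm diameter, 100 mm tall, loose: bystander
- screwdriver: Screwdriver with orange handle, 170 mm long, lying: bystander
- multimeter: Yellow hand multimeter, 150 x 75 x 32 mm, lying: bystander
- screw_jar: Glass jar with steel lid, 56 mm diameter, 60 mm tall, loose: bystander
- module: Small green circuit module with black heat sink, 50 x 70 mm, 24 mm high, loose: bystander

How it is judged:
By the outcome, as a careful person would: the job done as asked, in the order asked, and still so for the second after the job is handed in, with the robot touching nothing.
It also fails if it takes over 69 s, if anything falls off the work surface, if the arm or the gripper's body presses on something with over 40 N, if the wrist force passes 120 N, or if a joint passes its speed limit or range.

### The arm

A 6-joint arm with a two-finger parallel gripper is mounted at the origin on the work surface. World frame = base frame: x ahead of the robot, y to its left, z up, the work surface at z = 0. Lengths are in m, angles in rad, forces in N, time in s.
With the tool pointing down it reaches from about 0.3 to 0.825 m from the base axis. Payload 5.4 kg.
Tool frame: the origin (TCP) lies at the very end of the fingers, on their centre line; the grasp point (between the pads) lies 19 mm behind it; z points along the fingers, y is the line along which they close (so a half turn about z gives the same grasp; the last joint's range is limited). The gripper opens to 92 mm and grips with 3 to 60 N. Pads are 20 mm wide; open, the fingers measure 128 mm over their backs; the gripper's body (75 mm by 189 mm) begins 69 mm behind the grasp point.
Start: joints at [-0.21, 0.158, 1.597, -0, 1.386, -0.21], TCP at [0.575, -0, 0.215] pointing down, gripper open.
Joint ranges: [-2.91, 2.91], [-0.94, 2.29], [0.18, 2.7], [-1.29, 4.43], [0.17, 2.64], [-3, 3]. Speed limits (rad/s): [2.57, 2.57, 3.14, 3.14, 3.14, 3.14].

### API

Orientations are given as a rotation vector (axis times angle).
In Python, from workcell import bot gives the robot as it stands. Calls block until the motion is done:
- bot.goto(position, orientation): joint-space move of the TCP to a pose.
- bot.line_to(position, rot=None, max_speed=0.15): straight line of the TCP; rot=None keeps the orientation; max_speed is the mean speed in m/s.
- bot.set_joints(angles): joint-space move.
- bot.set_gripper(opening, newtons=None): opening from 0.0 (shut) to 1.0 (fully open); newtons is the grip in N (None keeps the last); returns when the fingers have stopped.
- bot.hold(seconds).
- bot.inverse_kinematics(position, orientation): joint angles nearest the present ones, or None.
- bot.read_camera(name): name is "scene" or "side" or "wrist"; returns a dict with "pixels" (480x640x3 uint8, blue, green, red), "fx", "fy", "cx", "cy" (pixels), "R" (3x3) and "t" (3): a world point X has camera coordinates R X + t. Camera axes: x right, y down, z forward; pixel columns grow to the right and rows downward; lengths in m; the calibration is good to about 2 mm. A picture is of the moment at which its call begins. There is no depth.
A pose or a line that the arm cannot do raises bot.MotionError and nothing moves.
- bot.job_done(): hands the job in; it is judged then, once.
Readings, each from a call of its own:
- bot.current_clock(): time.
- bot.current_joints(): joint angles.
- bot.current_joint_vel(): joint speeds.
- bot.current_effort(): joint torques, N m.
- bot.current_ee_pos(): TCP position.
- bot.current_tool_rot(): TCP orientation.
- bot.current_contact_force(): force on the tool from outside, world axes, zero at the start.
- bot.current_ft_torque(): the same for the moment, N m.
- bot.current_opening(): opening from 0.0 (shut) to 1.0 (fully open).
- bot.current_grip_force(): force on a finger pad.
Only numpy, scipy, OpenCV 4.12 (cv2) and the standard library are available. Lean on these libraries where they do the work, as an engineer would, in place of code of your own. Each camera call takes 0.05 s, during which the arm holds its last target. There are 200 camera calls.

## Working session

There is one attempt and no reset: what is moved stays moved. The work goes in short steps, each a Python script; the robot and the scene stay as the last script left them, time stands still between calls to the robot, and variables do not carry over. Pictures are saved under pics/ and viewed, at most 10 in all, crops included, and the job is handed in when it is done.

```bash
ls; mkdir -p pics; python3 - <<'E'
from workcell import bot
import cv2,numpy as np
for n in ["scene","side","wrist"]:
    c=bot.read_camera(n); cv2.imwrite(f"pics/{n}0.png",c["pixels"])
    print(n,c["fx"],c["cx"],c["cy"],np.round(c["R"],3).tolist(),np.round(-c["R"].T@c["t"],3))
print(bot.current_clock(),bot.current_tool_rot())
E
```

```text
pics
scene 470.60425453894936 315.1186698812525 237.7899116935276 [[0.704, 0.71, -0.014], [0.591, -0.597, -0.543], [-0.394, 0.374, -0.84]] [ 1.025 -0.433  1.035]
side 465.0364986442723 321.55024891038045 240.13991492835 [[0.939, -0.344, -0.019], [-0.25, -0.643, -0.724], [0.237, 0.685, -0.69]] [ 0.323 -0.668  0.73 ]
wrist 365.20665636727705 324.1257292169835 240.06836280376768 [[1.0, 0.0, -0.001], [0.0, -0.969, 0.248], [-0.001, -0.248, -0.969]] [0.574 0.07  0.384]
0.15 [-2.22057016e+00 -2.22066452e+00  1.24554886e-03]
```

View pics/scene0.png

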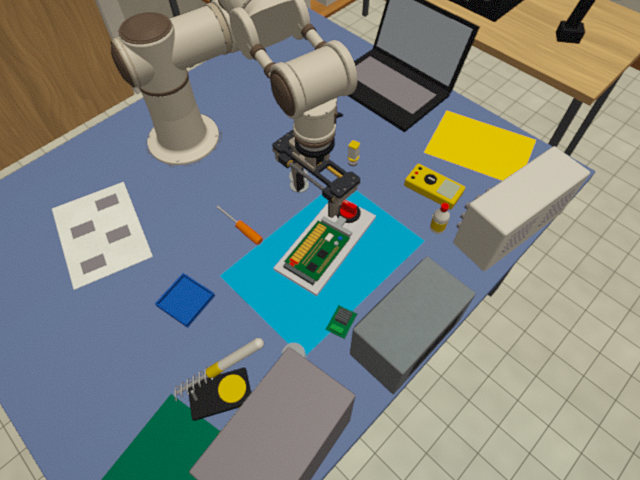

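View pics/side0.png

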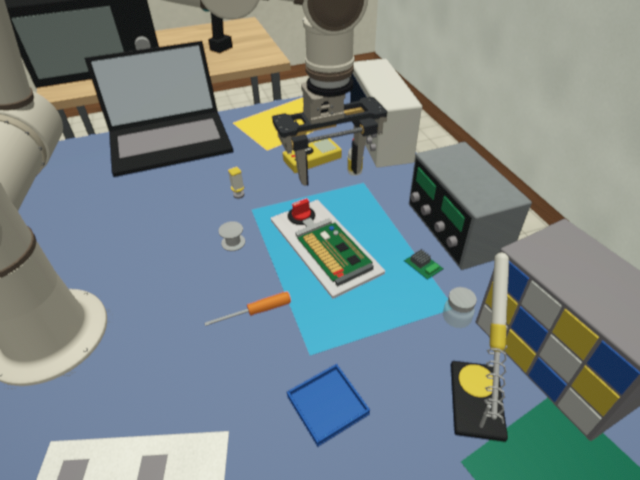

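View pics/wrist0.png

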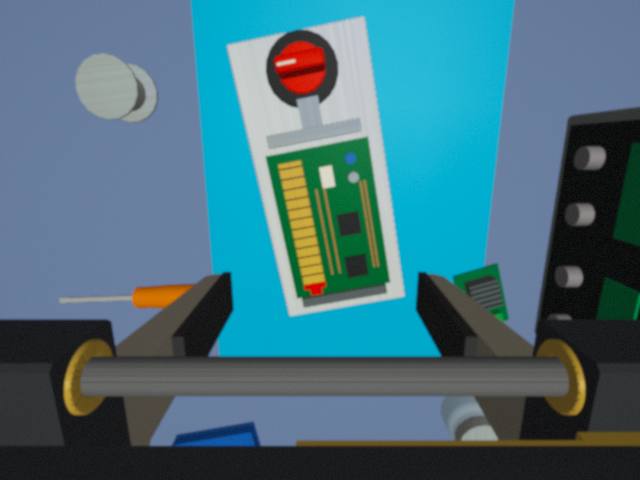

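```bash
cat > h.py <<'E'
from workcell import bot
import cv2,numpy as np
from scipy.spatial.transform import Rotation as Ro
def cast(c,uv,z):
    uv=np.atleast_2d(np.array(uv,float)); R=np.array(c["R"]);o=-R.T@np.array(c["t"])
    d=np.c_[(uv[:,0]-c["cx"])/c["fx"],(uv[:,1]-c["cy"])/c["fy"],np.ones(len(uv))]@R
    return o+d*((z-o[2])/d[:,2])[:,None]
def project(c,X):
    p=np.array(c["R"])@np.array(X)+np.array(c["t"]); return p[0]/p[2]*c["fx"]+c["cx"],p[1]/p[2]*c["fy"]+c["cy"]
def blobs(c,lo,hi,roi=None,amin=30,k=0):
    """HSV range -> contours inside roi (u0,v0,u1,v1), largest first"""
    m=cv2.inRange(cv2.cvtColor(c["pixels"],cv2.COLOR_BGR2HSV),lo,hi)
    if roi: q=np.zeros_like(m);q[roi[1]:roi[3],roi[0]:roi[2]]=255;m&=q
    if k: m=cv2.morphologyEx(m,cv2.MORPH_CLOSE,np.ones((k,k)))
    cs,_=cv2.findContours(m,cv2.RETR_EXTERNAL,cv2.CHAIN_APPROX_NONE)
    return sorted([x[:,0] for x in cs if cv2.contourArea(x)>amin],key=lambda x:-cv2.contourArea(x))
def rect(c,cnt,z):
    """min-area rect of contour on plane z: centre(mm), size(mm), angle of long side deg"""
    p=cast(c,cnt,z)[:,:2]*1000
    b=cv2.boxPoints(cv2.minAreaRect(p.astype(np.float32)));e=[b[1]-b[0],b[2]-b[1]]
    l=np.linalg.norm(e,axis=1);i=l.argmax();a=np.degrees(np.arctan2(e[i][1],e[i][0]))%180
    return b.mean(0).round(1),np.sort(l).round(1),round(float(a),1)
def down(yaw):
    """tool down, tool y axis at heading yaw"""
    y=np.array([np.cos(yaw),np.sin(yaw),0]);z=np.array([0,0,-1.]);return Ro.from_matrix(np.c_[np.cross(y,z),y,z]).as_rotvec()
E
python3 - <<'E'
from h import *
c={n:bot.read_camera(n) for n in ["scene","side","wrist"]}
w=c["wrist"]
for x in blobs(w,(15,80,120),(35,255,255),(255,140,350,300),k=7)[:2]: print("gold",rect(w,x,.028))
for x in blobs(w,(0,0,150),(180,60,255),(225,10,410,320),k=25)[:1]: print("plate",rect(w,x,.012))
for x in blobs(w,(0,150,60),(8,255,255),(255,10,350,300))[:3]: print("red",x.mean(0),rect(w,x,.032))
for n,r in (("side",(280,350,380,450)),("scene",(140,260,230,340))):
    for x in blobs(c[n],(105,180,60),(125,255,255),r)[:1]: print("tray",n,rect(c[n],x,.018),rect(c[n],x,0.))
for n,r in (("side",(222,160,250,205)),("scene",(340,135,366,172))):
    for x in blobs(c[n],(20,120,100),(35,255,255),r,8): print("pol",n,x.min(0),x.max(0),[cast(c[n],x.mean(0),z)[0].round(3) for z in (.026,.076)])
print(down(0),bot.current_tool_rot(),down(np.pi/2))
E
```

```text
gold (array([560.9,  -7.4], dtype=float32), array([ 40.9, 132. ], dtype=float32), 100.6)
plate (array([572.5,  36. ], dtype=float32), array([129.4, 278.6], dtype=float32), 100.7)
red [300.01290323  66.56129032] (array([552. , 137.6], dtype=float32), array([42.5, 46.1], dtype=float32), 0.0)
red [314.73584906 288.01886792] (array([564.7, -73.1], dtype=float32), array([12.6, 21.1], dtype=float32), 10.6)
tray side (array([ 445. , -323.6], dtype=float32), array([98.1, 99.9], dtype=float32), 101.2) (array([ 448.1, -314.8], dtype=float32), array([100.5, 102.4], dtype=float32), 101.2)
tray scene (array([ 450.2, -320.7], dtype=float32), array([ 99.6, 104.7], dtype=float32), 11.6) (array([ 440. , -318.7], dtype=float32), array([101.4, 106.5], dtype=float32), 11.6)
pol side [229 168] [240 175] [array([0.442, 0.36 , 0.026]), array([0.433, 0.287, 0.076])]
pol side [232 187] [242 191] [array([0.43 , 0.28 , 0.026]), array([0.423, 0.212, 0.076])]
pol scene [349 140] [359 148] [array([0.402, 0.326, 0.026]), array([0.433, 0.288, 0.076])]
pol scene [348 156] [358 161] [array([0.44 , 0.283, 0.026]), array([0.469, 0.247, 0.076])]
[2.22144147 2.22144147 0.        ] [-2.22109645e+00 -2.22103602e+00  5.41682549e-04] [9.61835347e-17 3.14159265e+00 0.00000000e+00]
```

```bash
python3 - <<'E'
from h import *
import pickle
for n,p in (("bar",(.55,-.005,.13)),("knob",(.553,.145,.13))):
    bot.goto(p,down(0)); bot.hold(.2); c=bot.read_camera("wrist"); pickle.dump(c,open(f"{n}.pkl","wb")); cv2.imwrite(f"pics/{n}1.png",c["pixels"])
    print(n,bot.current_clock(),bot.current_ee_pos())
E
```

```text
bar 0.9917 [ 0.55198019 -0.00531894  0.13238586]
knob 1.8917 [0.55333563 0.14350548 0.13008471]
```

View pics/bar1.png

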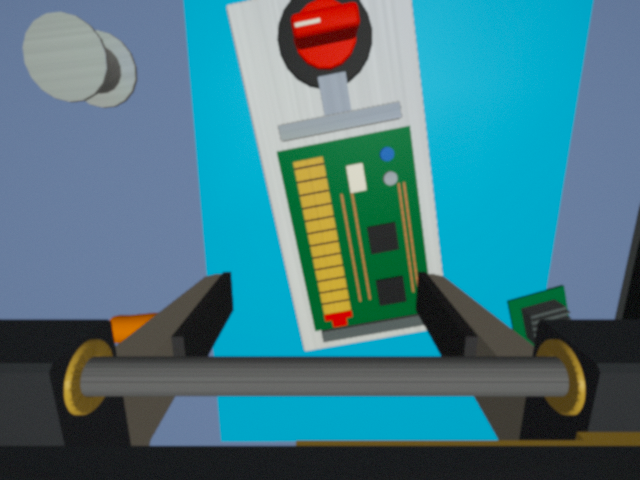

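View pics/knob1.png

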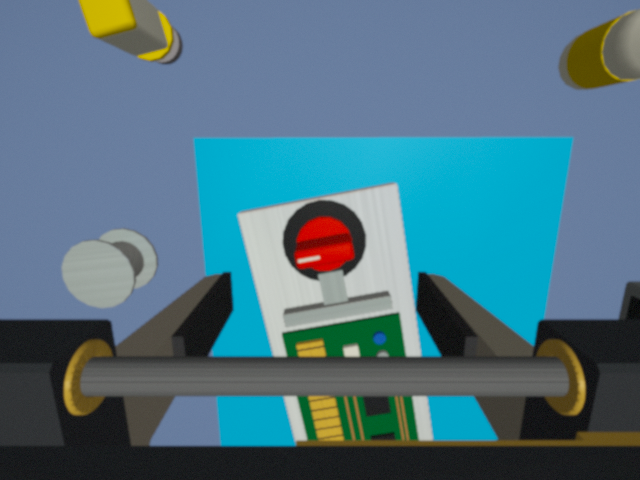

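```bash
python3 - <<'E'
from h import *
import pickle
b,k=[pickle.load(open(n+".pkl","rb")) for n in("bar","knob")]
# board-excluding gold: take strip polygon ROI around bar
m=b["pixels"].copy(); poly=np.array([[285,150],[332,150],[362,332],[318,332]]); q=np.zeros(m.shape[:2],np.uint8);cv2.fillPoly(q,[poly],255)
hsv=cv2.cvtColor(m,cv2.COLOR_BGR2HSV)
g=(cv2.inRange(hsv,(15,80,120),(32,255,255))|cv2.inRange(hsv,(0,150,100),(10,255,255)))&q
g=cv2.morphologyEx(g,cv2.MORPH_CLOSE,np.ones((5,5)))
x=max(cv2.findContours(g,0,1)[0],key=cv2.contourArea)[:,0]
print("bar",rect(b,x,.028)); 
gg=cv2.inRange(hsv,(15,80,120),(32,255,255))&q; gg=cv2.morphologyEx(gg,cv2.MORPH_CLOSE,np.ones((5,5)))
x=max(cv2.findContours(gg,0,1)[0],key=cv2.contourArea)[:,0]; print("goldonly",rect(b,x,.028))
x=blobs(b,(0,150,100),(10,255,255),(310,300,370,340))[0]; print("redend",rect(b,x,.028))
for n,c,r in(("b",b,(280,0,370,75)),("k",k,(285,205,365,280))):
    print(n,"plate",[rect(c,x,.012) for x in blobs(c,(0,0,150),(180,45,255),(220,0,445,352) if n=="b" else (232,175,420,440),k=31)[:1]])
    rr=blobs(c,(0,150,60),(10,255,255),r)[0]; print("red",rect(c,rr,.032))
    for lo,hi in (((0,150,150),(10,255,255)),((0,150,30),(10,255,150))):
        for x in blobs(c,lo,hi,r)[:2]: print("  part",x.min(0),x.max(0),rect(c,x,.056))
    im=cv2.resize(c["pixels"][r[1]:r[3]+60,r[0]-20:r[2]+50],None,fx=5,fy=5,interpolation=cv2.INTER_CUBIC) 
    cv2.imwrite(f"pics/crop_{n}.png",im[:600,:800]); print(im.shape)
a=[cv2.imread(f"pics/crop_{n}.png")[:600,:400] for n in "bk"]
a=[cv2.copyMakeBorder(i,0,600-i.shape[0],0,400-i.shape[1],0) for i in a]; 
E
python3 - <<'E'
import cv2,numpy as np
b=cv2.imread("pics/bar1.png")[0:150,260:410];k=cv2.imread("pics/knob1.png")[195:345,265:415]
cv2.imwrite("pics/knobs.png",cv2.resize(np.hstack([b,k]),None,fx=2.66,fy=2.66*1.5 if 0 else 2.66,interpolation=2))
E
```

```text
bar (array([553.2, -12.6], dtype=float32), array([ 23.6, 138.6], dtype=float32), 100.5)
goldonly (array([552.2,  -8. ], dtype=float32), array([ 23.3, 129.1], dtype=float32), 100.5)
redend (array([564.7, -74.4], dtype=float32), array([12.8, 22.1], dtype=float32), 10.6)
b plate [(array([572.4,  37.3], dtype=float32), array([129.6, 280.8], dtype=float32), 100.6)]
red (array([553.1, 136.2], dtype=float32), array([41.7, 46.5], dtype=float32), 0.1)
  part [292   0] [359  36] (array([552.5, 140.9], dtype=float32), array([17.6, 40.4], dtype=float32), 10.7)
  part [298  38] [355  67] (array([554.9, 118.6], dtype=float32), array([13.7, 35.8], dtype=float32), 10.4)
  part [290   2] [360  69] (array([554.9, 127.6], dtype=float32), array([33.4, 42. ], dtype=float32), 11.1)
(675, 800, 3)
k plate [(array([560.9,  97.8], dtype=float32), array([128.8, 154.8], dtype=float32), 100.7)]
red (array([553. , 140.9], dtype=float32), array([43.3, 46.1], dtype=float32), 179.9)
  part [295 242] [353 270] (array([553.5, 137.1], dtype=float32), array([18.5, 40.5], dtype=float32), 10.9)
  part [297 217] [348 241] (array([550.8, 159.3], dtype=float32), array([14.4, 35.8], dtype=float32), 9.8)
  part [294 216] [354 271] (array([549.5, 147.6], dtype=float32), array([36. , 45.1], dtype=float32), 34.1)
(675, 750, 3)
```

View pics/knobs.png

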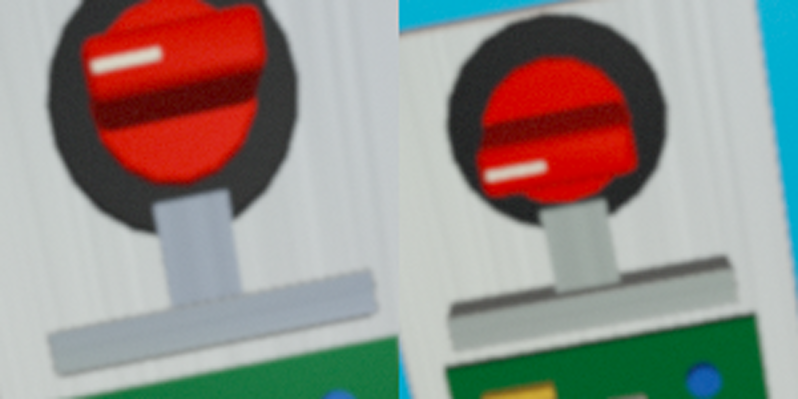

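```bash
python3 - <<'E'
from h import *
import pickle
b,k=[pickle.load(open(n+".pkl","rb")) for n in("bar","knob")]
P=lambda c:np.diag([c["fx"],c["fy"],1])@np.c_[c["R"],c["t"]]+np.outer([c["cx"],c["cy"],0],np.r_[c["R"][2],c["t"][2]])
def tri(u,v): X=cv2.triangulatePoints(P(b),P(k),np.array(u,float),np.array(v,float)).ravel();return (X[:3]/X[3]*1000).round(1)
print("jaw far-left top",tri([278,126.7],[284.2,314.5]))
print("board/jaw near-left",tri([281.4,141],[284.2,326]))
yaw=np.radians(100.7); kn=np.array([.553,.1393])
bot.set_gripper(.35,30)
bot.goto([*kn,.09],down(yaw)); bot.hold(.3)
print(bot.current_ee_pos(),bot.current_joints().round(3) if hasattr(bot.current_joints(),'round') else bot.current_joints())
bot.line_to([*kn,.0355],max_speed=.06); bot.hold(.3)
print(bot.current_ee_pos(),bot.current_contact_force(),bot.current_clock())
bot.set_gripper(0,30); print(bot.current_opening()*92,bot.current_grip_force(),bot.current_contact_force(),bot.current_ft_torque(),bot.current_ee_pos())
print(bot.inverse_kinematics([*kn,.0355],down(yaw-1.15)))
print(bot.current_joints())
E
```

```text
jaw far-left top [519.3  78.1  22.7]
board/jaw near-left [520.3  67.9  23.3]
[0.55302858 0.13931476 0.09007305] [ 0.035  0.273  1.722 -0.     1.146 -1.722]
[0.55317022 0.13929548 0.03574907] [-0.31810968 -0.78439409  0.94222772] 6.0833
13.579608202635132 29.99526411294937 [ 0.65903359 -2.65013676  0.0155023 ] [-0.21031312 -0.07587372 -0.02081371] [0.55309766 0.13895728 0.0355618 ]
[ 0.03493478  0.35207612  1.7460751   0.          1.04344143 -0.57261177]
[ 3.46630779e-02  3.52008351e-01  1.74601869e+00 -6.98508055e-04
  1.04344126e+00 -1.72259425e+00]
```

```bash
python3 - <<'E'
from h import *
j0=np.array(bot.current_joints()); j0[3]=0
for d in (.2,.4,.6,.8,1.0,1.17):
    j=j0.copy(); j[5]+=d; bot.set_joints(j); print(d,bot.current_joints()[5]-j0[5],bot.current_ft_torque()[2],bot.current_opening()*92)
bot.hold(.2); print(np.round(bot.current_contact_force(),2),bot.current_ft_torque(),bot.current_clock())
bot.set_gripper(.35); bot.hold(.2)
p=np.array(bot.current_ee_pos()); bot.line_to([p[0],p[1],.13],max_speed=.1)
bot.set_gripper(1)
bot.goto([.553,.145,.13],down(0)); bot.hold(.4); c=bot.read_camera("wrist"); 
x=blobs(c,(0,150,150),(10,255,255),(280,200,370,285))
for q in x[:2]: print(rect(c,q,.056))
# polisher in this view
bot.goto([.45,.27,.16],down(0)); bot.hold(.4); c=bot.read_camera("wrist"); 
import pickle; pickle.dump(c,open("pol.pkl","wb"))
cv2.imwrite("pics/pol2.png",c["pixels"]);print(bot.current_clock(),project(c,[.433,.285,.078]))
E
python3 - <<'E'
E
```

```text
0.2 0.19616790355588187 0.0833826042055388 13.724997535026205
0.4 0.3942354354700395 0.01957151317569399 13.827947242824994
0.6 0.5934588985345306 -0.009984711427997416 13.660141353521464
0.8 0.7932191715636905 -0.09440930277484273 13.70070123521315
1.0 0.9930185160988687 -0.08516209652167088 13.397053070863386
1.17 1.1629722143611483 -0.1256216213657147 14.086490737326018
[ 0.8  -3.62  0.42] [-0.59997799 -0.25981148 -0.02221471] 8.5167
(array([548.3, 139.4], dtype=float32), array([21.9, 44.1], dtype=float32), 122.1)
(array([563. , 154.1], dtype=float32), array([14. , 35.8], dtype=float32), 123.0)
13.4667 (np.float64(299.92031989465283), np.float64(225.52999937506738))
```

View pics/pol2.png

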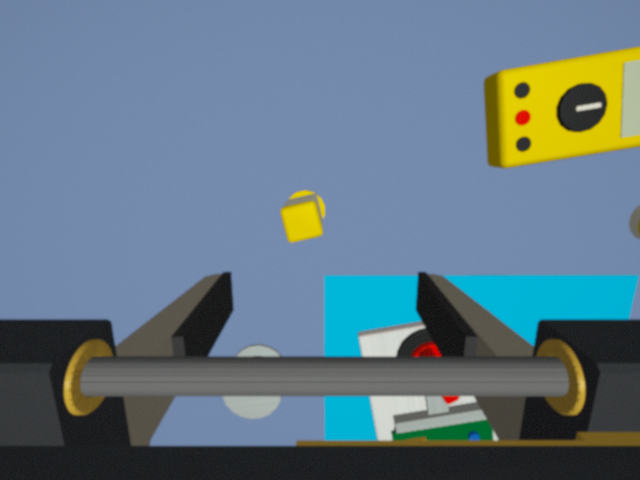

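```bash
python3 - <<'E'
from h import *
import pickle
c=pickle.load(open("pol.pkl","rb"))
h=cv2.cvtColor(c["pixels"],cv2.COLOR_BGR2HSV)
print(h[185:250:4,302].tolist()); print(h[222,275:332:4].tolist())
for V in (170,200,215,225):
    for x in blobs(c,(20,120,V),(35,255,255),(270,180,340,255))[:2]: print(V,x.min(0),x.max(0),rect(c,x,.078),rect(c,x,.028))
E
```

```text
[[108, 85, 173], [109, 40, 158], [27, 255, 227], [25, 59, 143], [24, 51, 139], [27, 255, 213], [27, 255, 231], [27, 255, 229], [27, 255, 228], [27, 255, 226], [27, 255, 226], [27, 255, 225], [27, 255, 224], [27, 255, 218], [108, 45, 159], [108, 84, 174], [109, 85, 175]]
[[109, 83, 173], [109, 81, 174], [24, 130, 172], [27, 255, 223], [27, 255, 225], [27, 255, 225], [27, 255, 226], [27, 255, 226], [27, 255, 227], [27, 255, 228], [27, 255, 228], [27, 255, 200], [108, 61, 162], [108, 83, 173], [108, 81, 173]]
170 [281 201] [321 241] (array([434.1, 287.9], dtype=float32), array([25.6, 25.6], dtype=float32), 103.4) (array([430.9, 277.8], dtype=float32), array([30.6, 30.6], dtype=float32), 103.4)
170 [290 191] [313 198] (array([434.1, 307.6], dtype=float32), array([ 3.7, 16.3], dtype=float32), 12.4) (array([431. , 301.3], dtype=float32), array([ 4.4, 19.6], dtype=float32), 12.4)
200 [282 202] [321 240] (array([434.1, 287.8], dtype=float32), array([23.9, 23.9], dtype=float32), 104.0) (array([431. , 277.6], dtype=float32), array([28.7, 28.7], dtype=float32), 104.0)
200 [292 191] [310 197] (array([433.9, 307.6], dtype=float32), array([ 2.8, 12.9], dtype=float32), 13.9) (array([430.7, 301.4], dtype=float32), array([ 3.4, 15.5], dtype=float32), 13.9)
215 [283 203] [320 239] (array([434.2, 287.9], dtype=float32), array([22.4, 22.5], dtype=float32), 104.3) (array([431. , 277.7], dtype=float32), array([26.8, 26.9], dtype=float32), 104.3)
225 [285 205] [317 232] (array([434.6, 288.1], dtype=float32), array([19.9, 20.1], dtype=float32), 16.0) (array([431.6, 278. ], dtype=float32), array([23.9, 24.1], dtype=float32), 16.0)
```

```bash
python3 - <<'E'
from h import *
p=[.434,.2878]
bot.set_gripper(.6)
bot.goto([*p,.12],down(np.radians(13.6))); bot.line_to([*p,.033],max_speed=.08); bot.hold(.3)
f0=np.array(bot.current_contact_force()); print(bot.current_ee_pos(),f0)
bot.set_gripper(0,40); print(bot.current_opening()*92,np.round(bot.current_contact_force(),2)); z=bot.current_ee_pos(); print(z)
bot.line_to([*p,.12],max_speed=.1); bot.hold(.3)
print("lifted",bot.current_opening()*92,bot.current_contact_force(),bot.current_ft_torque())
yaw=np.radians(10.7); B=np.array([.5523,-.008]); d=np.array([-np.sin(yaw),np.cos(yaw)])
s=B-.065*d
bot.goto([*s,.12],down(yaw)); bot.hold(.3)
print("above red end",bot.current_ee_pos(),np.round(bot.current_contact_force(),2),bot.current_clock())
c=bot.read_camera("wrist");s2=bot.read_camera("side")
o=np.array(project(s2,[*s,.12])).astype(int);print(o)
a=s2["pixels"][180:300,270:400]
cv2.imwrite("pics/above.png",np.hstack([cv2.resize(c["pixels"],(400,300)),cv2.resize(a,(390,300))]))
E
```

```text
[0.43419106 0.28789037 0.03328737] [0.07014466 0.06169481 0.06538734]
26.154143713087358 [ 0.35 -0.15  0.08]
[0.43400863 0.28779845 0.03299203]
lifted 25.930432575841962 [ 0.04380646 -0.31487398 -0.85514441] [ 0.06949844 -0.01836617 -0.00899801]
above red end [ 0.56440448 -0.07114681  0.12003973] [-0.17 -0.32 -0.29] 19.6
[338 239]
```

View pics/above.png

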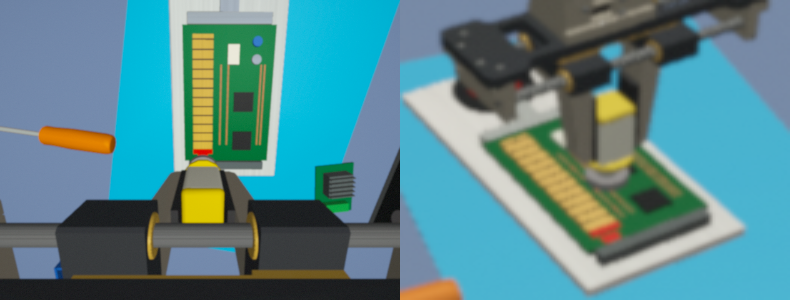

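```bash
python3 - <<'E'
from h import *
yaw=np.radians(10.7); B=np.array([.5523,-.008]); d=np.array([-np.sin(yaw),np.cos(yaw)])
F=lambda:np.mean([bot.current_contact_force() for _ in range(5)],0)
at=lambda s,z:[*(B+s*d),z]
bot.line_to(at(-.065,.066),max_speed=.06); bot.hold(.3); f0=F(); print(f0,bot.current_ee_pos())
bot.line_to(at(-.065,.055),max_speed=.015); bot.hold(.2)
f=F()-f0; print("pressed",f,bot.current_ee_pos(),bot.current_ft_torque())
z=.055
if 3.5<f[2]<6.8:
    for s in (-.03,0,.03,.065):
        bot.line_to(at(s,z),max_speed=.013); print(s,np.round(F()-f0,2),np.round(bot.current_ee_pos(),4),round(bot.current_opening()*92,2))
    bot.line_to(at(.065,.12),max_speed=.04)
print(bot.current_clock())
E
```

```text
[-4.15034139e-01 -1.25916417e-03 -2.37015164e+00] [ 0.56455778 -0.0719088   0.0662835 ]
pressed [-1.26091356  0.18757431  6.0656856 ] [ 0.56450611 -0.07195094  0.05518875] [0.08821449 0.21545872 0.02573212]
-0.03 [ 2.   -2.37  6.23] [ 0.5579 -0.0375  0.055 ] 25.98
0 [ 1.12 -2.66  6.7 ] [ 0.5523 -0.008   0.055 ] 25.78
0.03 [ 0.9  -3.25  6.18] [0.5467 0.0215 0.055 ] 26.17
0.065 [ 1.15 -2.7   6.57] [0.5402 0.0558 0.055 ] 26.27
34.5083
```

```bash
python3 - <<'E'
from h import *
bot.goto([.4475,-.41,.15],down(np.radians(10))); bot.hold(.4); c=bot.read_camera("wrist")
print(np.array(project(c,[.4475,-.322,0])).round(), bot.current_clock())
for x in blobs(c,(105,180,50),(125,255,255),k=5)[:2]: print(x.min(0),x.max(0),rect(c,x,.018),rect(c,x,0.))
import pickle; pickle.dump(c,open("tray.pkl","wb"))
i=c["pixels"].copy(); 
for x in blobs(c,(105,180,50),(125,255,255),k=5)[:1]: cv2.drawContours(i,[x[:,None]],-1,(0,0,255),1)
cv2.imwrite("pics/tray.png",i)
E
```

```text
[342. 126.] 36.6917
[278  53] [407 185] (array([ 446.4, -320.2], dtype=float32), array([98.2, 98.3], dtype=float32), 101.3) (array([ 447.1, -319. ], dtype=float32), array([104.1, 104.2], dtype=float32), 101.3)
```

View pics/tray.png

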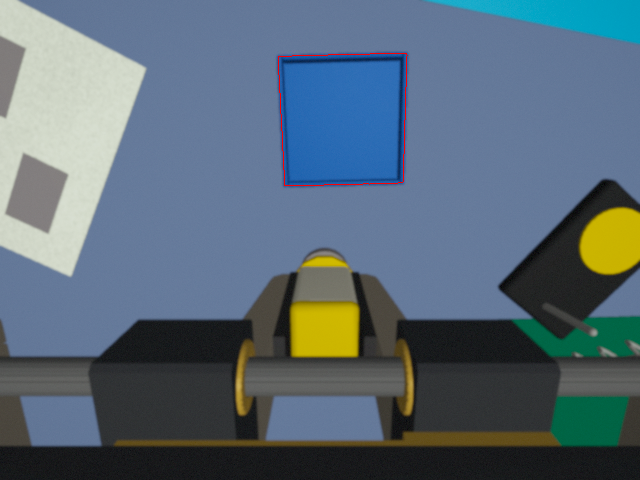

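```bash
python3 - <<'E'
from h import *
p=[.4465,-.3203]; yaw=np.radians(11.3)
F=lambda:np.mean([bot.current_contact_force() for _ in range(5)],0).round(2)
bot.goto([*p,.13],down(yaw)); bot.line_to([*p,.045],max_speed=.08); bot.hold(.4); f0=F(); print(f0,bot.current_ee_pos())
bot.line_to([*p,.0371],max_speed=.015); bot.hold(.4); f=F()-f0; print(f,bot.current_ee_pos())
bot.set_gripper(.5,10); bot.hold(.3); print(bot.current_opening())
bot.line_to([*p,.15],max_speed=.06); 
bot.goto([.45,-.15,.25],down(yaw)); bot.hold(.5)
print(bot.current_clock())
a=bot.read_camera("side")["pixels"];k=bot.read_camera("scene")["pixels"]
cv2.imwrite("pics/end.png",np.hstack([cv2.resize(a[150:470,190:430],(400,533)),cv2.resize(k[150:350,130:430],(400,267)).repeat(2,0)[:533].copy() if 0 else cv2.copyMakeBorder(cv2.resize(k[150:350,130:430],(400,267)),0,266,0,0,0)]))
E
```

```text
[-0.02 -0.16 -0.96] [ 0.44656075 -0.32037173  0.04514311]
[-0.06  0.71 -0.13] [ 0.44649364 -0.32031822  0.03708601]
0.49877934977436966
43.9667
```

View pics/end.png

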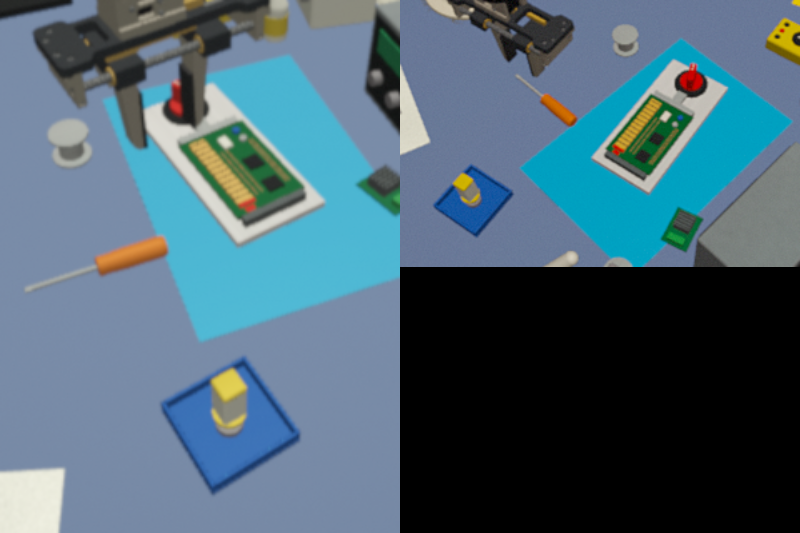

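The polisher stands upright in the middle of the tray, the knob is still locked, and the bystanders I can see haven't moved.

```bash
python3 -c "
from workcell import bot
print(bot.job_done())"
```

```text
the job is handed in; nothing more can be done
None
```

I handed the job in at about 44 s: the knob is locked, the gold bar was swept from the red end to the other end at about 6 N (estimated, sensor zero uncertain), and the polisher stands upright in the middle of the blue tray.

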